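# Spray the face of a setup block

## Robot

A 6-joint arm with a two-finger parallel gripper is mounted at the origin on a cart in front of the work surface, level with it; the furniture and walls round the work are solid. World frame = base frame: x ahead of the robot, y to its left, z up, the work surface at z = 0. Lengths are in m, angles in rad, forces in N, time in s.
With the tool pointing down it reaches from about 0.375 to 0.9 m from the base axis. Payload 3.1 kg.
Tool frame: the origin (TCP) lies midway between the tips of the shut fingers; the grasp point (between the pads) lies 19 mm behind it (manip.grasp_offset is the distance from the TCP to the grasp point, in m); z points along the fingers, y is the line along which they close (so a half turn about z gives the same grasp; the last joint's range is limited). The gripper opens to 85 mm and grips with 20 to 120 N. Pads are 22 mm wide; open, the fingers measure 114 mm over their backs; the gripper's body (76 mm by 85 mm) begins 54 mm behind the grasp point. The pads swing forward as they close: fully open they stand 13 mm farther back than shut.
Start: joints at [1.024, 0.527, 1.433, -0, 1.181, -0.178], TCP at [0.225, 0.583, 0.231] pointing down, gripper open.
Joint ranges: [-3.08, 3.08], [-0.75, 2.2], [0.22, 2.44], [-1.43, 4.57], [0, 2.65], [-2.85, 2.85]. Speed limits (rad/s): [2.79, 2.79, 3.14, 3.14, 3.14, 3.14].

## Interface

Orientations are given as a unit quaternion [x, y, z, w].
In Python, from station import sensors, cams, order, manip gives the robot as it stands.
- The arm moves only by the tool move_arm, never from a script. Its argument "targets" is a list of rows, each an object of numbers: "dx", "dy", "dz": the shift along the world's x, y, z normalised to -1 to 1, where 1 is 25 mm; "rx", "ry", "rz": the turn, a rotation vector about the world's x, y, z normalised to -1 to 1, where 1 is 30 degrees. A call has exactly 10 rows; each row shifts and turns the commanded pose from where the row before left it; what a row does not reach is not made up. A row lasts 1/8 s, in which the tool goes at most 62.5 mm and 10.7 degrees, less where a joint would pass 70% of its speed; a pose out of reach is approached as far as the arm can. A call with a number of a shift or a turn outside -1 to 1 is refused whole. A call with a gripper value outside its range is refused whole. "claw" is the opening in per cent of the stroke, from 0 (shut) to 100 (fully open), set as the call begins (left out, the last holds). The fingers move at their own pace and stop on an object; "newtons" is the grip in N (left out, the last holds). Time passes only in rows, so rows that do not move let the fingers close, or fill a call up. It gives the time, the measured TCP pose, the force, the opening and the grip force at its end, in the units of the state.
- sensors.sense(): the state, without advancing time (a new reading comes with each control period).
- cams.snapshot(name): name is "side" or "top"; returns the picture (480x640x3 uint8, red, green, blue); there is no depth.
- cams.camera_model(name): a dict with "fx", "fy", "cx", "cy" (pixels), "distortion" ([k1, k2, p1, p2, k3] as OpenCV has them; the pictures are not rectified), "extrinsics" (4x4, takes a point from world to camera coordinates). Camera axes: x right, y down, z forward; pixel columns grow to the right and rows downward; lengths in m; the calibration is good to about 2 mm. A picture is of the moment at which its call begins. camera_model takes no time and is no camera call.
- order.sign_off(): hands the job in; it is judged then, once.
The state is a dict: "t": time; "q": joint angles; "qd": joint speeds; "tau": joint torques, N m; "tcp_pos": TCP position; "tool_rot": TCP orientation; "force": force on the tool from outside, world axes, zero at the start; "ft_torque": the same for the moment, N m; "finger_gap": opening from 0.0 (shut) to 1.0 (fully open); "gripper_force": force on a finger pad.
Only numpy, scipy, OpenCV 4.12 (cv2) and the standard library are available. Lean on these libraries where they do the work, as an engineer would, in place of code of your own. Each camera call takes 0.05 s, during which the arm holds its last target. There are 200 camera calls.

## Task

Take the steel setup block out of the upright rack and stand it on end, centred between the two cheeks of the spray stand, one broad drilled face toward the spray can's nozzle, and let go of it. With the block standing there, not before, press the can's sprung nozzle cap all the way down without forcing it, then let it spring right back up and come away from it. The plates of the rack and the cheeks of the stand leave no room for fingers, so the block has to be put down and gripped the other way in between; leave the oil can, tape measure and steel square where they are.

Things in the scene. Friction and masses are not known exactly. Their poses are not given: they have to be found in the camera images.
- block_centre (a point): centre of the loose steel setup block (0.5 to 0.8 kg): grey, drilled through, 50 mm wide (x), 75 mm long (y), 25 mm thick (z, normal to the broad faces). It starts on end in the rack, 75 mm upright, centre 45.5 mm above the work surface, gripped there only across its 50 mm width. Not the similar block lying flat at the far left.
- rack: fixed upright rack, origin under its centre on the work surface. Dark base 110 x 100 x 8 mm (x, y, z), two aluminium plates 29 mm apart along y, 30 mm wide along x, tops 86 mm above the work surface. The block stands between them, 2 mm play each side, its width along x, 10 mm of each narrow edge clear of the plates. Lift it straight up 80 mm. The surface toward the robot is free.
- spray_stand: fixed spray stand, origin under its centre on the work surface; dark base 110 x 280 x 8 mm (x, y, z). A white can, 56 mm diameter, is clamped upright 85 mm from the centre toward the stand's -y; its nozzle points to +y. Two aluminium cheeks stand 85 mm from the centre toward +y.
- stand_seat (a point): the block's place: point on top of the stand's base (8 mm above the work surface), midway between the cheeks; axes as spray_stand. Cheeks 56 mm apart along x, 24 mm deep along y, tops 84 mm above the work surface, flared outward, open along y: here the block is held only across its 25 mm thickness, along y. Seated, its centre is 37.5 mm above this point.
- cap_top (a point): centre of the top of the sprung nozzle cap: grey plastic, round, 30 mm across, 20 mm high, on top of the spray can, 170 mm above the work surface when up; moves with the cap. Pressed straight down with the shut fingers.
- nozzle_cap (a joint): travel of the nozzle cap in m: 0 up, 0.007 fully down (solid stop). The spring needs about 1.8 N to start and 6 N fully down, and lifts the cap again when released. Down counts from 0.005.
- oil_can: red oil can with a curved spout, body 64 mm across, 172 mm high, bystander; origin under its centre
- tape_measure: black tape measure, 64 x 99 x 35 mm, bystander; origin under its centre
- steel_square: small steel try square lying flat, 91 x 78 x 16 mm, bystander; origin under its centre

How it is judged:
By the outcome, as a careful person would: the job done as asked, in the order asked, and still so for the second after the job is handed in, with the robot touching nothing.
It also fails if it takes over 64 s, if anything falls off the work surface, if the arm or the gripper's body presses on something with over 40 N, if the wrist force passes 120 N, or if a joint passes its speed limit or range.

## Working session

There is one attempt and no reset: what is moved stays moved. The work goes in short steps, Python scripts to look and compute and a tool call to move; the robot and the scene stay as the last step left them, time stands still between calls to the robot, and variables do not carry over. Pictures are saved under pics/ and viewed, at most 11 in all, crops included, and the job is handed in when it is done.

Besides the shell and the picture viewer there is one more tool, called after "Request:" as name([rows], argument=value, ...), one row to a line, values as JSON. move_arm: Moves the arm, as the interface text tells. Scaled input: -1 to 1 covers 25 mm each way for a shift and 30 degrees each way for a turn. Its arguments: {"type":"object","properties":{"targets":{"type":"array"},"claw":{"type":"number"},"newtons":{"type":"number"}},"required":["targets"]}

```bash
ls; mkdir -p pics; python3 - <<'E'
from station import sensors,cams,order,manip
import cv2,numpy as np
print(sensors.sense()); print(manip.grasp_offset)
for n in("side","top"):
    cv2.imwrite(f"pics/{n}0.png",cams.snapshot(n)[:,:,::-1]); m=cams.camera_model(n); print(n,m)
    E=np.array(m["extrinsics"]);print(-E[:3,:3].T@E[:3,3])
E
```

```text
pics
{'t': 0.0, 'q': array([ 1.02351543e+00,  5.28512507e-01,  1.43388555e+00,  2.93233143e-05,
        1.18138467e+00, -1.78502705e-01]), 'qd': array([-0.00019441,  0.00041918,  0.00087402,  0.00189812,  0.00047732,
        0.00064914]), 'tau': array([-6.57737655e-04, -4.42355525e+01, -1.78024542e+01, -1.26807813e-04,
        8.38401873e-03,  2.91549163e-06]), 'tcp_pos': array([0.22489217, 0.58238308, 0.23031047]), 'tool_rot': array([ 1.83351398e-01,  9.83046828e-01, -1.01891100e-03, -4.01390977e-04]), 'force': array([-0.80570296, -1.40260564,  0.35732826]), 'ft_torque': array([ 0.03539216, -0.04833879, -0.08450109]), 'gripper_force': 0.0, 'finger_gap': 1.0011018727701775}
0.0187
side {'fx': 459.29912012480827, 'fy': 459.29912012480827, 'cx': 317.5189190922436, 'cy': 232.67151171093593, 'distortion': array([-0.1221244,  0.       ,  0.       ,  0.       ,  0.       ]), 'extrinsics': array([[-0.99937205,  0.03540101, -0.00150678,  0.56334302],
       [ 0.01464732,  0.37402554, -0.92730273,  0.14857394],
       [-0.03226388, -0.9267425 , -0.3743092 ,  0.93843978],
       [ 0.        ,  0.        ,  0.        ,  1.        ]])}
[0.59109077 0.79417867 0.48988849]
top {'fx': 435.517536224646, 'fy': 435.517536224646, 'cx': 321.4246389397187, 'cy': 246.0592811194179, 'distortion': array([-0.063025,  0.      ,  0.      ,  0.      ,  0.      ]), 'extrinsics': array([[ 0.02117029, -0.99931014,  0.03051317, -0.14149157],
       [-0.99417964, -0.02426668, -0.1049665 ,  0.56698816],
       [ 0.10563454, -0.0281134 , -0.99400754,  1.11730577],
       [ 0.        ,  0.        ,  0.        ,  1.        ]])}
[ 0.44865742 -0.09622378  1.17444248]
```

View pics/top0.png

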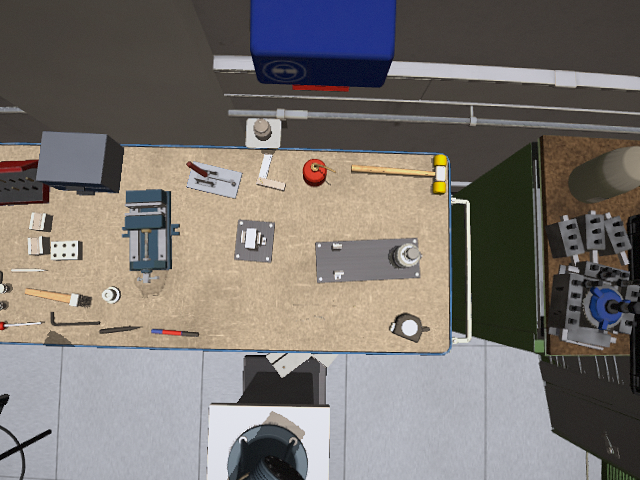

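View pics/side0.png

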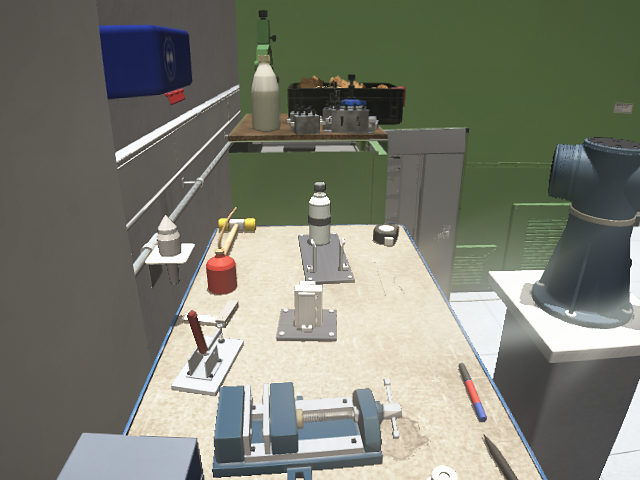

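Top view: rack at about (254,241), stand base (316..420, 238..282) with the can at (406,255), cheeks at (337,245) and (338,275). Side view: rack at (308,310), stand at (325,255). I'll zoom on both.

```bash
python3 - <<'E'
import cv2,numpy as np
t=cv2.imread("pics/top0.png");s=cv2.imread("pics/side0.png")
a=cv2.resize(t[215:270,225:285],None,fx=6,fy=6,interpolation=3) #360x330
b=cv2.resize(t[228:290,308:428],None,fx=6,fy=6,interpolation=3) #720x372
c=np.zeros((600,800,3),np.uint8)
c=np.zeros((580,740,3),np.uint8)
a=cv2.resize(t[215:270,230:280],None,fx=4,fy=4,interpolation=3) #200x220
c[0:220,0:200]=a; 
b=cv2.resize(t[230:290,310:425],None,fx=6,fy=6,interpolation=3)
c[220:580,0:690]=b
d=cv2.resize(s[275:345,270:345],None,fx=3,fy=3,interpolation=3) 
c[0:210,205:430]=d
d=cv2.resize(s[175:285,290:365],None,fx=2,fy=2,interpolation=3) 
c[0:220,440:590]=d
cv2.imwrite("pics/z1.png",c)
E
```

```text
(no output)
```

View pics/z1.png

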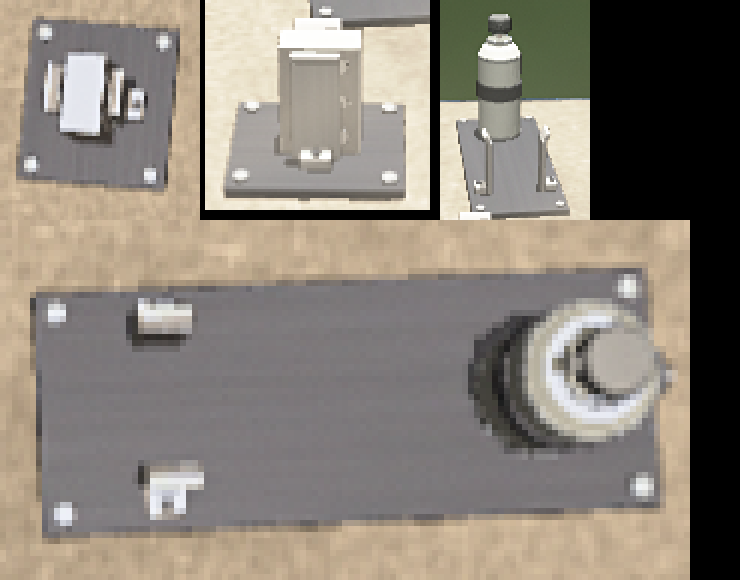

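```bash
cat > h.py <<'E'
import numpy as np,cv2
from scipy.optimize import least_squares
from station import sensors,cams
M={n:cams.camera_model(n) for n in("side","top")}
def proj(n,P):
    m=M[n];E=np.array(m["extrinsics"]);K=np.array([[m["fx"],0,m["cx"]],[0,m["fy"],m["cy"]],[0,0,1]])
    return cv2.projectPoints(np.float64(P).reshape(-1,1,3),cv2.Rodrigues(E[:3,:3])[0],E[:3,3],K,m["distortion"])[0].reshape(-1,2)
def back(n,uv,z):
    m=M[n];E=np.array(m["extrinsics"]);K=np.array([[m["fx"],0,m["cx"]],[0,m["fy"],m["cy"]],[0,0,1]])
    d=cv2.undistortPoints(np.float64(uv).reshape(-1,1,2),K,m["distortion"]).reshape(-1,2)
    d=np.c_[d,np.ones(len(d))]@E[:3,:3];c=-E[:3,:3].T@E[:3,3]
    return c+d*((z-c[2])/d[:,2])[:,None]
def tf(p,L):
    L=np.atleast_2d(L);c,s=np.cos(p[2]),np.sin(p[2])
    return np.c_[p[0]+c*L[:,0]-s*L[:,1],p[1]+s*L[:,0]+c*L[:,1],L[:,2]]
def crop(uv,o,k,at): return (np.float64(uv)-at+.5)/k-.5+o
E
python3 - <<'E'
from h import *
rc=crop([(32,15),(180,30),(18,178),(165,190)],(230,215),4,(0,0))
sc=crop([(35,295),(47,537),(645,268),(660,507)],(310,230),6,(0,220))
R=[(.055,.05,.008),(.055,-.05,.008),(-.055,.05,.008),(-.055,-.05,.008)]
S=[(.055,.14,.008),(-.055,.14,.008),(.055,-.14,.008),(-.055,-.14,.008)]
for nm,uv,L in(("rack",rc,R),("stand",sc,S)):
    f=least_squares(lambda p:(proj("top",tf(p,L))-uv).ravel(),[.5,-.1,0])
    print(nm,f.x,np.degrees(f.x[2]),f.fun.round(2))
    if nm=="rack":
        b=crop([(67,53),(106,53),(62,132),(98,134)],(230,215),4,(0,0));B=back("top",b,.083);print(B,B.mean(0))
        print("side pred",proj("side",tf(f.x,R)))
    else:
        print("seat",tf(f.x,(0,.085,.008)),"can",tf(f.x,(0,-.085,.17)))
        print("cap top",back("top",crop([(619,358)],(310,230),6,(0,220)),.17))
        print("side cap pred",proj("side",tf(f.x,(0,-.085,.17))), "screen cap", crop([(499,16)],(290,175),2,(440,0)))
        print("side corners",proj("side",tf(f.x,S)), "meas near", crop([(569,213),(460,215)],(290,175),2,(440,0)))
print("side rack meas",crop([(225,190),(405,190),(240,103),(403,103)],(270,275),3,(205,0)))
c=[(0.13,-.17),(.5,.1),(.8,-.2)]
E
```

```text
rack [ 0.58369087  0.05165667 -0.05849468] -3.3514983811108734 [ 0.22  0.3   0.08 -0.4  -0.39  0.01  0.09  0.08]
[[0.60616385 0.06334176 0.083     ]
 [0.60677429 0.03876669 0.083     ]
 [0.55601469 0.06449132 0.083     ]
 [0.55530327 0.04186987 0.083     ]] [0.58106402 0.05211741 0.083     ]
side pred [[276.38439377 336.3820769 ]
 [281.57598662 307.51481677]
 [337.33522949 337.20043912]
 [336.53684524 308.14875493]]
stand [ 0.53849179 -0.25485898  0.06916906] 3.9630952412161817 [-0.51 -0.27 -0.6   0.28  0.4  -0.29  0.74  0.24]
seat [[ 0.53261711 -0.17006223  0.008     ]] can [[ 0.54436648 -0.33965572  0.17      ]]
cap top [[ 0.54527839 -0.33852421  0.17      ]]
side cap pred [[320.27301289 182.53092077]] screen cap [[319.25 182.75]]
side corners [[306.757155   281.25918358]
 [355.53624155 278.74955978]
 [298.41969488 234.05405902]
 [337.55899014 232.45669124]] meas near [[354.25 281.25]
 [299.75 282.25]]
side rack meas [[276.33333333 338.        ]
 [336.33333333 338.        ]
 [281.33333333 309.        ]
 [335.66666667 309.        ]]
```

Rack (0.583, 0.052, −3.4°) and stand (0.538, −0.255, +4.0°) agree in both views, and the block and cap positions fit. Moving above the rack with the closing line along its x.

Request:
move_arm([
  {"dx":0.7,"dy":-1,"rz":-0.12},
  {"dx":0.7,"dy":-1,"rz":-0.12},
  {"dx":0.7,"dy":-1,"rz":-0.12},
  {"dx":0.7,"dy":-1,"rz":-0.12},
  {"dx":0.7,"dy":-1,"rz":-0.12},
  {"dx":0.7,"dy":-1,"rz":-0.12},
  {"dx":0.7,"dy":-1,"rz":-0.12},
  {"dx":0.7,"dy":-1,"rz":-0.12},
  {"dx":0.7,"dy":-1,"rz":-0.12},
  {"dx":0.7,"dy":-1,"rz":-0.12},
], claw=100)

```text
schema error: expected keys dx, dy, dz, rx, ry, rz
```

Request:
move_arm([
  {"dx":0.7,"dy":-1,"rz":-0.12},
  {"dx":0.7,"dy":-1,"rz":-0.12},
  {"dx":0.7,"dy":-1,"rz":-0.12},
  {"dx":0.7,"dy":-1,"rz":-0.12},
  {"dx":0.7,"dy":-1,"rz":-0.12},
  {"dx":0.7,"dy":-1,"rz":-0.12},
  {"dx":0.7,"dy":-1,"rz":-0.12},
  {"dx":0.7,"dy":-1,"rz":-0.12},
  {"dx":0.7,"dy":-1,"rz":-0.12},
  {"dx":0.7,"dy":-1,"rz":-0.12},
])

```text
schema error: expected keys dx, dy, dz, rx, ry, rz
```

Request:
move_arm([
  {"dx":0.7,"dy":-1,"dz":0,"rx":0,"ry":0,"rz":-0.12},
  {"dx":0.7,"dy":-1,"dz":0,"rx":0,"ry":0,"rz":-0.12},
  {"dx":0.7,"dy":-1,"dz":0,"rx":0,"ry":0,"rz":-0.12},
  {"dx":0.7,"dy":-1,"dz":0,"rx":0,"ry":0,"rz":-0.12},
  {"dx":0.7,"dy":-1,"dz":0,"rx":0,"ry":0,"rz":-0.12},
  {"dx":0.7,"dy":-1,"dz":0,"rx":0,"ry":0,"rz":-0.12},
  {"dx":0.7,"dy":-1,"dz":0,"rx":0,"ry":0,"rz":-0.12},
  {"dx":0.7,"dy":-1,"dz":0,"rx":0,"ry":0,"rz":-0.12},
  {"dx":0.7,"dy":-1,"dz":0,"rx":0,"ry":0,"rz":-0.12},
  {"dx":0.7,"dy":-1,"dz":0,"rx":0,"ry":0,"rz":-0.12},
], claw=100)

```text
t: 1.35
tcp_pos: [0.4005, 0.332, 0.231]
tool_rot: [0.479, 0.878, -0.0, -0.0]
force: [0.1, -0.7, 0.1]
finger_gap: 0.999
gripper_force: 0.0
```

Request:
move_arm([
  {"dx":0.7,"dy":-1,"dz":0,"rx":0,"ry":0,"rz":-0.12},
  {"dx":0.7,"dy":-1,"dz":0,"rx":0,"ry":0,"rz":-0.12},
  {"dx":0.7,"dy":-1,"dz":0,"rx":0,"ry":0,"rz":-0.12},
  {"dx":0.7,"dy":-1,"dz":0,"rx":0,"ry":0,"rz":-0.12},
  {"dx":0.7,"dy":-1,"dz":0,"rx":0,"ry":0,"rz":-0.12},
  {"dx":0.7,"dy":-1,"dz":0,"rx":0,"ry":0,"rz":-0.12},
  {"dx":0.7,"dy":-1,"dz":0,"rx":0,"ry":0,"rz":-0.12},
  {"dx":0.7,"dy":-1,"dz":0,"rx":0,"ry":0,"rz":-0.12},
  {"dx":0.7,"dy":-1,"dz":0,"rx":0,"ry":0,"rz":-0.12},
  {"dx":0.7,"dy":-1,"dz":0,"rx":0,"ry":0,"rz":-0.12},
])

```text
t: 2.6
tcp_pos: [0.5754, 0.0821, 0.2308]
tool_rot: [0.727, 0.687, -0.0, -0.0]
force: [-0.3, -0.5, -0.4]
finger_gap: 0.998
gripper_force: 0.0
```

Request:
move_arm([
  {"dx":0.28,"dy":-0.6,"dz":0,"rx":0,"ry":0,"rz":0},
  {"dx":0,"dy":-0.6,"dz":-0.5,"rx":0,"ry":0,"rz":0},
  {"dx":0,"dy":0,"dz":-1,"rx":0,"ry":0,"rz":0},
  {"dx":0,"dy":0,"dz":-1,"rx":0,"ry":0,"rz":0},
  {"dx":0,"dy":0,"dz":-1,"rx":0,"ry":0,"rz":0},
  {"dx":0,"dy":0,"dz":-1,"rx":0,"ry":0,"rz":0},
  {"dx":0,"dy":0,"dz":-1,"rx":0,"ry":0,"rz":0},
  {"dx":0,"dy":0,"dz":-1,"rx":0,"ry":0,"rz":0},
  {"dx":0,"dy":0,"dz":-0.8,"rx":0,"ry":0,"rz":0},
  {"dx":0,"dy":0,"dz":-0.5,"rx":0,"ry":0,"rz":0},
])

```text
t: 3.85
tcp_pos: [0.5804, 0.0534, 0.0347]
tool_rot: [0.726, 0.688, -0.001, -0.001]
force: [-0.2, -0.0, -0.1]
finger_gap: 1.002
gripper_force: 0.0
```

```bash
python3 - <<'E'
from h import *
s=cams.snapshot("side");t=cams.snapshot("top")
c=np.vstack([cv2.resize(t[205:275,205:305],None,fx=4,fy=4,interpolation=3),cv2.resize(s[255:345,255:355],None,fx=4,fy=4,interpolation=3)[:320]])
cv2.imwrite("pics/z2.png",c[:,:,::-1])
E
```

```text
(no output)
```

View pics/z2.png

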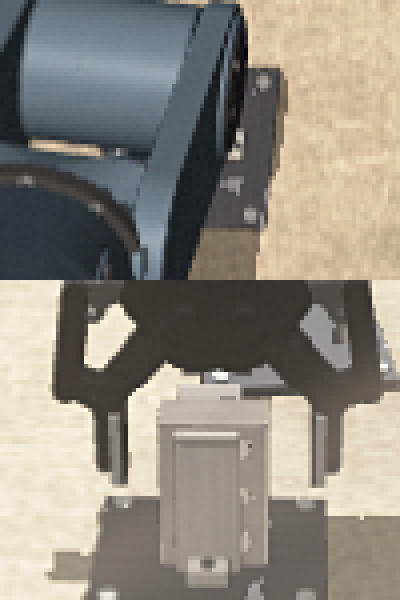

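Side crop: fingers at columns 120 and 318, block 160–268, so the block sits about 2 mm toward +x. I'll shift 2 mm and close.

Request:
move_arm([
  {"dx":0.08,"dy":0,"dz":0,"rx":0,"ry":0,"rz":0},
  {"dx":0,"dy":0,"dz":0,"rx":0,"ry":0,"rz":0},
  {"dx":0,"dy":0,"dz":0,"rx":0,"ry":0,"rz":0},
  {"dx":0,"dy":0,"dz":0,"rx":0,"ry":0,"rz":0},
  {"dx":0,"dy":0,"dz":0,"rx":0,"ry":0,"rz":0},
  {"dx":0,"dy":0,"dz":0,"rx":0,"ry":0,"rz":0},
  {"dx":0,"dy":0,"dz":0,"rx":0,"ry":0,"rz":0},
  {"dx":0,"dy":0,"dz":0,"rx":0,"ry":0,"rz":0},
  {"dx":0,"dy":0,"dz":0,"rx":0,"ry":0,"rz":0},
  {"dx":0,"dy":0,"dz":0,"rx":0,"ry":0,"rz":0},
], claw=0, newtons=60)

```text
t: 5.2
tcp_pos: [0.5844, 0.053, 0.0373]
tool_rot: [0.726, 0.688, 0.0, 0.0]
force: [-1.9, 0.1, 6.0]
finger_gap: 0.578
gripper_force: 64.1
```

Request:
move_arm([
  {"dx":0,"dy":0,"dz":0.2,"rx":0,"ry":0,"rz":0},
  {"dx":0,"dy":0,"dz":0.3,"rx":0,"ry":0,"rz":0},
  {"dx":0,"dy":0,"dz":0.5,"rx":0,"ry":0,"rz":0},
  {"dx":0,"dy":0,"dz":0.5,"rx":0,"ry":0,"rz":0},
  {"dx":0,"dy":0,"dz":0.5,"rx":0,"ry":0,"rz":0},
  {"dx":0,"dy":0,"dz":0.5,"rx":0,"ry":0,"rz":0},
  {"dx":0,"dy":0,"dz":0.5,"rx":0,"ry":0,"rz":0},
  {"dx":0,"dy":0,"dz":0.5,"rx":0,"ry":0,"rz":0},
  {"dx":0,"dy":0,"dz":0.4,"rx":0,"ry":0,"rz":0},
  {"dx":0,"dy":0,"dz":0.2,"rx":0,"ry":0,"rz":0},
])

```text
t: 6.45
tcp_pos: [0.5845, 0.053, 0.1396]
tool_rot: [0.726, 0.688, 0.0, 0.0]
force: [0.8, 0.2, -6.3]
finger_gap: 0.578
gripper_force: 63.2
```

```bash
python3 - <<'E'
from h import *
print(sensors.sense())
s=cams.snapshot("side")
cv2.imwrite("pics/z3.png",cv2.resize(s[200:345,245:375],None,fx=4,fy=4,interpolation=3)[:,:,::-1])
E
```

```text
{'t': 6.45, 'q': array([-9.99310517e-02,  5.94565922e-01,  1.61431810e+00, -4.46332306e-06,
        9.31799376e-01, -4.52885813e-02]), 'qd': array([-0.00190872, -0.04544729, -0.01981633,  0.00109636,  0.08332107,
       -0.00161159]), 'tau': array([ 4.34580410e-02, -4.66810906e+01, -1.52468562e+01,  5.14075437e-03,
       -1.94837741e-02, -2.69990358e-05]), 'tcp_pos': array([0.58449897, 0.05295068, 0.13962498]), 'tool_rot': array([7.26158525e-01, 6.87527155e-01, 2.95944693e-04, 3.45114768e-04]), 'force': array([ 0.77703798,  0.18228238, -6.34654   ]), 'ft_torque': array([-0.03301074, -0.04270782, -0.05013698]), 'gripper_force': 63.16340088844299, 'finger_gap': 0.5777751247859454}
```

View pics/z3.png

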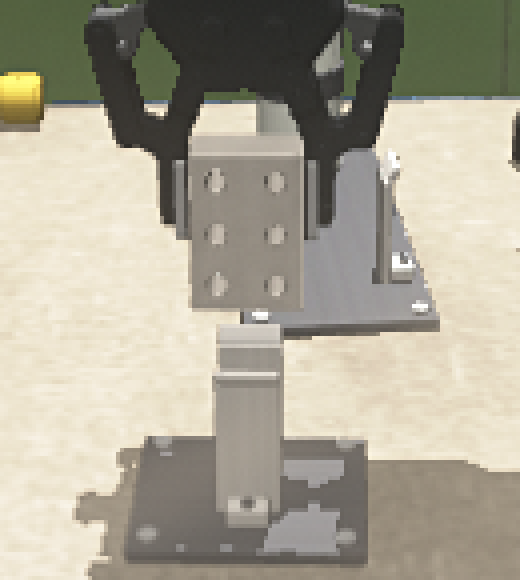

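Side view: block held upright (columns 190–300), clear of the rack plates. Now carrying it toward the robot and turning to the stand's yaw.

Request:
move_arm([
  {"dx":-0.5,"dy":-0.1,"dz":0,"rx":0,"ry":0,"rz":0.034},
  {"dx":-0.8,"dy":-0.15,"dz":0,"rx":0,"ry":0,"rz":0.034},
  {"dx":-0.9,"dy":-0.15,"dz":0,"rx":0,"ry":0,"rz":0.034},
  {"dx":-0.9,"dy":-0.15,"dz":0,"rx":0,"ry":0,"rz":0.034},
  {"dx":-0.9,"dy":-0.15,"dz":0,"rx":0,"ry":0,"rz":0.034},
  {"dx":-0.8,"dy":-0.15,"dz":0,"rx":0,"ry":0,"rz":0.034},
  {"dx":-0.6,"dy":-0.1,"dz":0,"rx":0,"ry":0,"rz":0.034},
  {"dx":0,"dy":0,"dz":-0.4,"rx":0,"ry":0,"rz":0},
  {"dx":0,"dy":0,"dz":-0.6,"rx":0,"ry":0,"rz":0},
  {"dx":0,"dy":0,"dz":-0.6,"rx":0,"ry":0,"rz":0},
])

```text
t: 7.75
tcp_pos: [0.4508, 0.029, 0.098]
tool_rot: [0.682, 0.731, 0.001, 0.001]
force: [-0.9, 0.5, -5.8]
finger_gap: 0.579
gripper_force: 63.7
```

Request:
move_arm([
  {"dx":0,"dy":0,"dz":-0.6,"rx":0,"ry":0,"rz":0},
  {"dx":0,"dy":0,"dz":-0.6,"rx":0,"ry":0,"rz":0},
  {"dx":0,"dy":0,"dz":-0.5,"rx":0,"ry":0,"rz":0},
  {"dx":0,"dy":0,"dz":-0.3,"rx":0,"ry":0,"rz":0},
  {"dx":0,"dy":0,"dz":-0.2,"rx":0,"ry":0,"rz":0},
  {"dx":0,"dy":0,"dz":-0.2,"rx":0,"ry":0,"rz":0},
  {"dx":0,"dy":0,"dz":-0.16,"rx":0,"ry":0,"rz":0},
  {"dx":0,"dy":0,"dz":0,"rx":0,"ry":0,"rz":0},
  {"dx":0,"dy":0,"dz":0,"rx":0,"ry":0,"rz":0},
  {"dx":0,"dy":0,"dz":0,"rx":0,"ry":0,"rz":0},
])

```text
t: 9.0
tcp_pos: [0.4494, 0.0292, 0.035]
tool_rot: [0.682, 0.731, 0.0, 0.0]
force: [-0.5, 0.1, -5.7]
finger_gap: 0.577
gripper_force: 63.5
```

Request:
move_arm([
  {"dx":0,"dy":0,"dz":-0.06,"rx":0,"ry":0,"rz":0},
  {"dx":0,"dy":0,"dz":-0.06,"rx":0,"ry":0,"rz":0},
  {"dx":0,"dy":0,"dz":-0.04,"rx":0,"ry":0,"rz":0},
  {"dx":0,"dy":0,"dz":-0.04,"rx":0,"ry":0,"rz":0},
  {"dx":0,"dy":0,"dz":-0.02,"rx":0,"ry":0,"rz":0},
  {"dx":0,"dy":0,"dz":-0.02,"rx":0,"ry":0,"rz":0},
  {"dx":0,"dy":0,"dz":0,"rx":0,"ry":0,"rz":0},
  {"dx":0,"dy":0,"dz":0,"rx":0,"ry":0,"rz":0},
  {"dx":0,"dy":0,"dz":0,"rx":0,"ry":0,"rz":0},
  {"dx":0,"dy":0,"dz":0,"rx":0,"ry":0,"rz":0},
])

```text
t: 10.25
tcp_pos: [0.4492, 0.0292, 0.0293]
tool_rot: [0.682, 0.731, 0.0, 0.0]
force: [-0.9, 0.3, 5.1]
finger_gap: 0.577
gripper_force: 64.5
```

Request:
move_arm([
  {"dx":0,"dy":0,"dz":0,"rx":0,"ry":0,"rz":0},
  {"dx":0,"dy":0,"dz":0,"rx":0,"ry":0,"rz":0},
  {"dx":0,"dy":0,"dz":0,"rx":0,"ry":0,"rz":0},
  {"dx":0,"dy":0,"dz":0,"rx":0,"ry":0,"rz":0},
  {"dx":0,"dy":0,"dz":0,"rx":0,"ry":0,"rz":0},
  {"dx":0,"dy":0,"dz":0.2,"rx":0,"ry":0,"rz":0},
  {"dx":0,"dy":0,"dz":0.5,"rx":0,"ry":0,"rz":0},
  {"dx":0,"dy":0,"dz":0.9,"rx":0,"ry":0,"rz":0},
  {"dx":0,"dy":0,"dz":1,"rx":0,"ry":0,"rz":0},
  {"dx":0,"dy":0,"dz":1,"rx":0,"ry":0,"rz":0},
], claw=100)

```text
t: 11.5
tcp_pos: [0.4491, 0.0292, 0.1204]
tool_rot: [0.682, 0.731, 0.0, 0.0]
force: [0.6, -0.0, -0.1]
finger_gap: 0.998
gripper_force: 0.0
```

Request:
move_arm([
  {"dx":0,"dy":0,"dz":0,"rx":0,"ry":0,"rz":-0.3},
  {"dx":0,"dy":0,"dz":0,"rx":0,"ry":0,"rz":-0.3},
  {"dx":0,"dy":0,"dz":0,"rx":0,"ry":0,"rz":-0.3},
  {"dx":0,"dy":0,"dz":0,"rx":0,"ry":0,"rz":-0.3},
  {"dx":0,"dy":0,"dz":0,"rx":0,"ry":0,"rz":-0.3},
  {"dx":0,"dy":0,"dz":0,"rx":0,"ry":0,"rz":-0.3},
  {"dx":0,"dy":0,"dz":0,"rx":0,"ry":0,"rz":-0.3},
  {"dx":0,"dy":0,"dz":0,"rx":0,"ry":0,"rz":-0.3},
  {"dx":0,"dy":0,"dz":0,"rx":0,"ry":0,"rz":-0.3},
  {"dx":0,"dy":0,"dz":0,"rx":0,"ry":0,"rz":-0.3},
])

```text
t: 12.75
tcp_pos: [0.4492, 0.0293, 0.1197]
tool_rot: [0.999, 0.032, 0.0, 0.0]
force: [0.5, 1.0, 0.6]
finger_gap: 0.998
gripper_force: 0.0
```

```bash
python3 - <<'E'
from h import *
s=cams.snapshot("side")
print(sensors.sense()['tcp_pos'],proj("side",[(.449,.029,0),(.449,.029,.075)]))
cv2.imwrite("pics/z4.png",cv2.resize(s[170:320,320:450],None,fx=4,fy=4,interpolation=3)[:,:,::-1])
E
```

```text
[0.4492515  0.02924711 0.11968814] [[376.36413683 317.13336895]
 [378.3613821  283.46174968]]
```

View pics/z4.png

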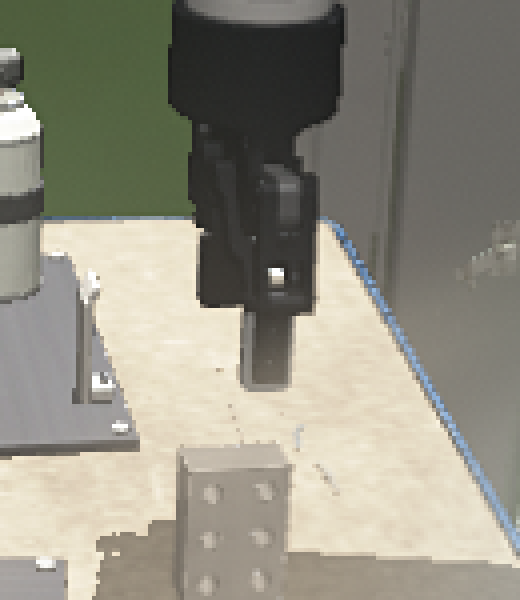

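```bash
python3 - <<'E'
from h import *
from scipy.spatial.transform import Rotation as R
s=sensors.sense();r=R.from_quat(s['tool_rot']);print(r.as_matrix().round(3))
for o in [(0,.0425,-.013),(0,-.0425,-.013),(0,.05,-.013),(0,-.05,-.013),(.011,-.05,-.013),(-.011,-.05,-.013)]:
    print(o,proj("side",s['tcp_pos']+r.apply(o)))
print("finger px",crop([(245,388),(292,388)],(320,170),4,(0,0)))
print("block top",proj("side",[tf((.449,.029,np.radians(4)),(a,b,.075))[0] for a in(.025,-.025) for b in(.0125,-.0125)]), "meas", crop([(178,472),(287,470),(184,447),(292,445)],(320,170),4,(0,0)))
E
```

```text
[[ 0.998  0.062  0.001]
 [ 0.062 -0.998 -0.   ]
 [ 0.001  0.    -1.   ]]
(0, 0.0425, -0.013) [[374.97189044 246.74525416]]
(0, -0.0425, -0.013) [[385.13523981 266.03682921]]
(0, 0.05, -0.013) [[374.15833016 245.20328982]]
(0, -0.05, -0.013) [[386.12411731 267.9167284 ]]
(0.011, -0.05, -0.013) [[379.97397321 268.20816028]]
(-0.011, -0.05, -0.013) [[392.25011676 267.62470684]]
finger px [[380.875 266.625]
 [392.625 266.625]]
block top [[366.77591595 287.3519933 ]
 [364.13816813 281.09158181]
 [392.83621206 285.86345546]
 [389.55747612 279.69031334]] meas [[364.125 287.625]
 [391.375 287.125]
 [365.625 281.375]
 [392.625 280.875]]
```

```bash
python3 - <<'E'
from h import *
L=[(.025,.0125,.075),(-.025,.0125,.075),(.025,-.0125,.075),(-.025,-.0125,.075)]
uv=crop([(178,472),(287,470),(184,447),(292,445)],(320,170),4,(0,0))
f=least_squares(lambda p:(proj("side",tf(p,L))-uv).ravel(),[.45,.03,0]);print(f.x,np.degrees(f.x[2]),f.fun.round(2))
t=cams.snapshot("top");s=cams.snapshot("side")
print(proj("top",[(.449,.029,.075)]))
c=np.zeros((480,800,3),np.uint8)
c[:,:400]=cv2.resize(s[260:340,345:412],(400,480),interpolation=3)  # ~6x
p=proj("top",[(.449,.029,.075)])[0].astype(int);print(p)
c[:,400:]=cv2.resize(t[p[1]-48:p[1]+48,p[0]-40:p[0]+40],(400,480),interpolation=3)
cv2.imwrite("pics/z5.png",c[:,:,::-1])
E
```

```text
[ 0.44938711  0.03203183 -0.14070618] -8.061870368209094 [ 0.99 -0.84  0.58  0.88 -0.38 -0.83 -1.23  0.84]
[[258.11426005 290.75596409]]
[258 290]
```

View pics/z5.png

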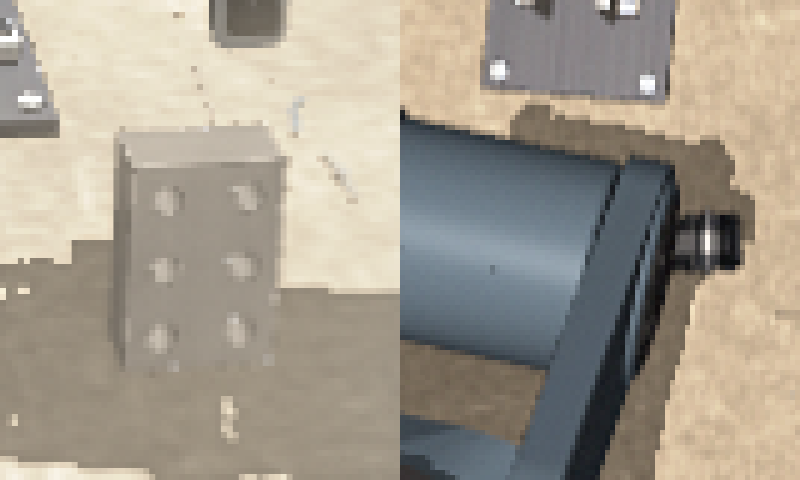

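Zoomed view: front top edge runs (130,168)–(283,160) and the back edge shifts left, matching the predicted pose (0.449, 0.029, +4°). The top camera is blocked by the arm. Descending to grip across the thickness.

Request:
move_arm([
  {"dx":0,"dy":0,"dz":-0.4,"rx":0,"ry":0,"rz":0.01},
  {"dx":0,"dy":0,"dz":-0.8,"rx":0,"ry":0,"rz":0},
  {"dx":0,"dy":0,"dz":-0.8,"rx":0,"ry":0,"rz":0},
  {"dx":0,"dy":0,"dz":-0.8,"rx":0,"ry":0,"rz":0},
  {"dx":0,"dy":0,"dz":-0.5,"rx":0,"ry":0,"rz":0},
  {"dx":0,"dy":0,"dz":-0.3,"rx":0,"ry":0,"rz":0},
  {"dx":0,"dy":0,"dz":0,"rx":0,"ry":0,"rz":0},
  {"dx":0,"dy":0,"dz":0,"rx":0,"ry":0,"rz":0},
  {"dx":0,"dy":0,"dz":0,"rx":0,"ry":0,"rz":0},
  {"dx":0,"dy":0,"dz":0,"rx":0,"ry":0,"rz":0},
])

```text
t: 14.15
tcp_pos: [0.4495, 0.0292, 0.0292]
tool_rot: [0.999, 0.038, 0.0, 0.0]
force: [-0.1, 0.4, -0.1]
finger_gap: 1.002
gripper_force: 0.0
```

Request:
move_arm([
  {"dx":0,"dy":0,"dz":0,"rx":0,"ry":0,"rz":0},
  {"dx":0,"dy":0,"dz":0,"rx":0,"ry":0,"rz":0},
  {"dx":0,"dy":0,"dz":0,"rx":0,"ry":0,"rz":0},
  {"dx":0,"dy":0,"dz":0,"rx":0,"ry":0,"rz":0},
  {"dx":0,"dy":0,"dz":0,"rx":0,"ry":0,"rz":0},
  {"dx":0,"dy":0,"dz":0,"rx":0,"ry":0,"rz":0},
  {"dx":0,"dy":0,"dz":0,"rx":0,"ry":0,"rz":0},
  {"dx":0,"dy":0,"dz":0,"rx":0,"ry":0,"rz":0},
  {"dx":0,"dy":0,"dz":0,"rx":0,"ry":0,"rz":0},
  {"dx":0,"dy":0,"dz":0,"rx":0,"ry":0,"rz":0},
], claw=0, newtons=60)

```text
t: 15.4
tcp_pos: [0.4492, 0.0292, 0.0289]
tool_rot: [0.999, 0.038, -0.0, 0.0]
force: [0.2, -1.3, 5.2]
finger_gap: 0.286
gripper_force: 59.2
```

Request:
move_arm([
  {"dx":0,"dy":0,"dz":0.4,"rx":0,"ry":0,"rz":0},
  {"dx":0,"dy":0,"dz":0.8,"rx":0,"ry":0,"rz":0},
  {"dx":0,"dy":0,"dz":0.9,"rx":0,"ry":0,"rz":0},
  {"dx":0,"dy":0,"dz":0.9,"rx":0,"ry":0,"rz":0},
  {"dx":0,"dy":0,"dz":0.7,"rx":0,"ry":0,"rz":0},
  {"dx":0,"dy":0,"dz":0.3,"rx":0,"ry":0,"rz":0},
  {"dx":0.2,"dy":-0.5,"dz":0,"rx":0,"ry":0,"rz":0},
  {"dx":0.35,"dy":-0.8,"dz":0,"rx":0,"ry":0,"rz":0},
  {"dx":0.4,"dy":-0.9,"dz":0,"rx":0,"ry":0,"rz":-0.01},
  {"dx":0.4,"dy":-0.9,"dz":0,"rx":0,"ry":0,"rz":0},
])

```text
t: 16.65
tcp_pos: [0.483, -0.0496, 0.1277]
tool_rot: [0.999, 0.035, -0.001, -0.0]
force: [0.2, 0.5, -4.7]
finger_gap: 0.282
gripper_force: 59.9
```

Request:
move_arm([
  {"dx":0.4,"dy":-0.9,"dz":0,"rx":0,"ry":0,"rz":0},
  {"dx":0.4,"dy":-0.9,"dz":0,"rx":0,"ry":0,"rz":0},
  {"dx":0.4,"dy":-0.9,"dz":0,"rx":0,"ry":0,"rz":0},
  {"dx":0.4,"dy":-0.9,"dz":0,"rx":0,"ry":0,"rz":0},
  {"dx":0.25,"dy":-0.8,"dz":0,"rx":0,"ry":0,"rz":0},
  {"dx":0.15,"dy":-0.5,"dz":0,"rx":0,"ry":0,"rz":0},
  {"dx":0,"dy":0,"dz":0,"rx":0,"ry":0,"rz":0},
  {"dx":0,"dy":0,"dz":0,"rx":0,"ry":0,"rz":0},
  {"dx":0,"dy":0,"dz":0,"rx":0,"ry":0,"rz":0},
  {"dx":0,"dy":0,"dz":0,"rx":0,"ry":0,"rz":0},
])

```text
t: 17.9
tcp_pos: [0.5328, -0.1701, 0.1288]
tool_rot: [0.999, 0.035, -0.0, -0.0]
force: [0.9, 0.3, -5.4]
finger_gap: 0.286
gripper_force: 60.0
```

```bash
python3 - <<'E'
from h import *
print(sensors.sense()['tcp_pos'])
t=cams.snapshot("top");s=cams.snapshot("side")
c=np.zeros((480,800,3),np.uint8)
c[:,:400]=cv2.resize(s[200:296,290:370],(400,480),interpolation=3)
c[:,400:]=cv2.resize(t[212:308,300:380],(400,480),interpolation=3)
cv2.imwrite("pics/z6.png",c[:,:,::-1])
E
```

```text
[ 0.53279581 -0.17007598  0.12884185]
```

View pics/z6.png

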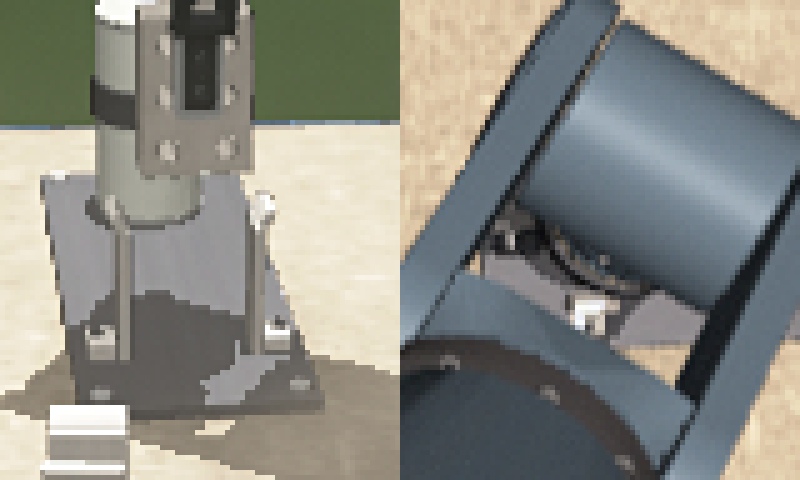

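```bash
python3 - <<'E'
from h import *
p=(.5385,-.2549,.0692); k=lambda a:(a-(290,200)+.5)*5-.5
print("cheek L",k(proj("side",tf(p,[(.028,.097,.008),(.028,.097,.07)]))),"R",k(proj("side",tf(p,[(-.028,.097,.008),(-.028,.097,.07)]))))
b=(.5328,-.1701,.0698)
print("block bot",k(proj("side",tf(b,[(.025,.0125,.1),(-.025,.0125,.1),(-.025,.0125,.175)]))))
print("base corners",k(proj("side",tf(p,[(.055,.14,.008),(-.055,.14,.008),(-.055,.14,0)]))))
q=(b[0]+.001,)+b[1:];print("1mm",proj("side",tf(q,(0,0,.1)))*5-proj("side",tf(b,(0,0,.1)))*5)
E
```

```text
cheek L [[136.1965978  361.79070922]
 [135.91154932 239.26498108]] R [[255.88584301 355.8774723 ]
 [258.35051708 233.87871166]]
block bot [[142.17857251 178.08504126]
 [252.74417338 173.49634282]
 [255.58613821  14.81675041]]
base corners [[ 85.7760606  408.25410901]
 [329.66171645 395.70341011]
 [329.10539125 411.44450571]]
1mm [[-2.20163841  0.03229954]]
```

```bash
python3 - <<'E'
from h import *
s=np.mean([cams.snapshot("side").astype(float) for _ in range(3)],0).mean(2)
print("cols",list(range(312,347)))
for r in(224,228,231,233,234,235,248,254,258,262,266): print(r,s[r,312:347].astype(int))
p=(.5385,-.2549,.0692)
for r,z in((254,.05),(258,.04),(262,.03)):pass
print(proj("side",tf(p,[(.028,.097,z) for z in(.02,.04,.06)]+[(-.028,.097,z) for z in(.02,.04,.06)])))
E
```

```text
cols [312, 313, 314, 315, 316, 317, 318, 319, 320, 321, 322, 323, 324, 325, 326, 327, 328, 329, 330, 331, 332, 333, 334, 335, 336, 337, 338, 339, 340, 341, 342, 343, 344, 345, 346]
224 [ 61  63  65  65  65  93 125 134 133 135 136 137 138 134 134 132 132 133
 134 134 135 134 135 134 135 137 138 137  94 104 109 110 102 108 108]
228 [148 152 158 162 167  87 124 135 133 122 144 174 129 156 133 132 134 135
 136 137 135 108 179 159 129 125 137 134 156 227 224 224 225 226 226]
231 [148 152 156 160 165 102 120 132 130 128 163 191 188 118 134 135 134 136
 137 139 137 126 161 157 131 138 136 131 194 233 229 227 226 226 224]
233 [148 152 156 159 162 141 119 134 134 135 134 129 131 132 133 133 131 132
 134 134 133 132 133 132 134 133 132 126 212 230 226 225 227 225 224]
234 [148 152 156 159 161 163 116 129 129 132 131 131 131 131 129 129 130 169
 186 150 136 124 133 137 145 151 179 166 191 226 225 227 227 226 223]
235 [149 151 156 159 161 164 141 138 152 152 151 129 116 150 144 139 130 128
 149 153 149 147 147 147 149 148 229 223 223 225 226 227 229 230 230]
248 [142 104 141 134 120 154 150 153 
[... 172 characters left out ...]
51 151 152 152
 150 151 151 151 153 153 154 152 156 109  97 142 136 147 160 153 225]
258 [ 99  98 143 138 109 161 102  99  99  99  99  97 158 157 153 151 151 153
 153 152 152 151 151 152 154 155 158  97 106 142 130 154 153 152 220]
262 [ 92  97 143 141  78  90  91  92  90  91  90  91  90  90  91  91  88  88
  88  87 101 101  99  96 158 159 161  96 108 141 142 155 156 157 156]
266 [191  95 141 141  80  91  92  91  92  91  91  90  91  91  92  92  91  91
  91  92  92  93  92  93  91  91  90  99 115 140 134 255 255 255 255]
[[316.82845028 267.30390228]
 [316.81015892 259.45261299]
 [316.79164777 251.48271102]
 [340.87208774 266.14060115]
 [341.03082769 258.32266593]
 [341.19019875 250.3875327 ]]
```

Pixel profiles: block front face at columns 317.7–339.8, cheek inner faces at about 316–340.5. The block is centred to within about 0.6 mm, so I'm lowering it.

Request:
move_arm([
  {"dx":0,"dy":0,"dz":-0.3,"rx":0,"ry":0,"rz":0},
  {"dx":0,"dy":0,"dz":-0.3,"rx":0,"ry":0,"rz":0},
  {"dx":0,"dy":0,"dz":-0.3,"rx":0,"ry":0,"rz":0},
  {"dx":0,"dy":0,"dz":-0.3,"rx":0,"ry":0,"rz":0},
  {"dx":0,"dy":0,"dz":-0.3,"rx":0,"ry":0,"rz":0},
  {"dx":0,"dy":0,"dz":0,"rx":0,"ry":0,"rz":0},
  {"dx":0,"dy":0,"dz":0,"rx":0,"ry":0,"rz":0},
  {"dx":0,"dy":0,"dz":0,"rx":0,"ry":0,"rz":0},
  {"dx":0,"dy":0,"dz":0,"rx":0,"ry":0,"rz":0},
  {"dx":0,"dy":0,"dz":0,"rx":0,"ry":0,"rz":0},
])

```text
t: 19.4
tcp_pos: [0.5331, -0.1708, 0.0915]
tool_rot: [0.999, 0.035, 0.0, 0.0]
force: [-0.5, -0.7, -6.0]
finger_gap: 0.284
gripper_force: 59.9
```

Request:
move_arm([
  {"dx":0,"dy":0,"dz":-0.2,"rx":0,"ry":0,"rz":0},
  {"dx":0,"dy":0,"dz":-0.2,"rx":0,"ry":0,"rz":0},
  {"dx":0,"dy":0,"dz":-0.2,"rx":0,"ry":0,"rz":0},
  {"dx":0,"dy":0,"dz":-0.2,"rx":0,"ry":0,"rz":0},
  {"dx":0,"dy":0,"dz":-0.2,"rx":0,"ry":0,"rz":0},
  {"dx":0,"dy":0,"dz":-0.2,"rx":0,"ry":0,"rz":0},
  {"dx":0,"dy":0,"dz":-0.2,"rx":0,"ry":0,"rz":0},
  {"dx":0,"dy":0,"dz":-0.2,"rx":0,"ry":0,"rz":0},
  {"dx":0,"dy":0,"dz":0,"rx":0,"ry":0,"rz":0},
  {"dx":0,"dy":0,"dz":0,"rx":0,"ry":0,"rz":0},
])

```text
t: 20.65
tcp_pos: [0.5331, -0.1708, 0.0514]
tool_rot: [0.999, 0.035, 0.0, 0.0]
force: [0.0, 0.1, -6.0]
finger_gap: 0.285
gripper_force: 59.9
```

Request:
move_arm([
  {"dx":0,"dy":0,"dz":-0.15,"rx":0,"ry":0,"rz":0},
  {"dx":0,"dy":0,"dz":-0.15,"rx":0,"ry":0,"rz":0},
  {"dx":0,"dy":0,"dz":-0.1,"rx":0,"ry":0,"rz":0},
  {"dx":0,"dy":0,"dz":-0.06,"rx":0,"ry":0,"rz":0},
  {"dx":0,"dy":0,"dz":-0.04,"rx":0,"ry":0,"rz":0},
  {"dx":0,"dy":0,"dz":-0.04,"rx":0,"ry":0,"rz":0},
  {"dx":0,"dy":0,"dz":-0.03,"rx":0,"ry":0,"rz":0},
  {"dx":0,"dy":0,"dz":0,"rx":0,"ry":0,"rz":0},
  {"dx":0,"dy":0,"dz":0,"rx":0,"ry":0,"rz":0},
  {"dx":0,"dy":0,"dz":0,"rx":0,"ry":0,"rz":0},
])

```text
t: 21.9
tcp_pos: [0.533, -0.1708, 0.0371]
tool_rot: [0.999, 0.035, 0.0, 0.0]
force: [0.4, -0.2, -6.2]
finger_gap: 0.289
gripper_force: 60.1
```

Request:
move_arm([
  {"dx":0,"dy":0,"dz":-0.02,"rx":0,"ry":0,"rz":0},
  {"dx":0,"dy":0,"dz":-0.02,"rx":0,"ry":0,"rz":0},
  {"dx":0,"dy":0,"dz":0,"rx":0,"ry":0,"rz":0},
  {"dx":0,"dy":0,"dz":0,"rx":0,"ry":0,"rz":0},
  {"dx":0,"dy":0,"dz":0,"rx":0,"ry":0,"rz":0},
  {"dx":0,"dy":0,"dz":0,"rx":0,"ry":0,"rz":0},
  {"dx":0,"dy":0,"dz":0,"rx":0,"ry":0,"rz":0},
  {"dx":0,"dy":0,"dz":0,"rx":0,"ry":0,"rz":0},
  {"dx":0,"dy":0,"dz":0,"rx":0,"ry":0,"rz":0},
  {"dx":0,"dy":0,"dz":0,"rx":0,"ry":0,"rz":0},
])

```text
t: 23.15
tcp_pos: [0.5331, -0.1708, 0.037]
tool_rot: [0.999, 0.035, 0.0, 0.0]
force: [-2.9, 0.7, 5.4]
finger_gap: 0.286
gripper_force: 61.4
```

Contact at the expected height, so the block is seated. Releasing and rising.

Request:
move_arm([
  {"dx":0,"dy":0,"dz":0,"rx":0,"ry":0,"rz":0},
  {"dx":0,"dy":0,"dz":0,"rx":0,"ry":0,"rz":0},
  {"dx":0,"dy":0,"dz":0,"rx":0,"ry":0,"rz":0},
  {"dx":0,"dy":0,"dz":0,"rx":0,"ry":0,"rz":0},
  {"dx":0,"dy":0,"dz":0,"rx":0,"ry":0,"rz":0},
  {"dx":0,"dy":0,"dz":0.2,"rx":0,"ry":0,"rz":0},
  {"dx":0,"dy":0,"dz":0.4,"rx":0,"ry":0,"rz":0},
  {"dx":0,"dy":0,"dz":0.8,"rx":0,"ry":0,"rz":0},
  {"dx":0,"dy":0,"dz":1,"rx":0,"ry":0,"rz":0},
  {"dx":0,"dy":0,"dz":1,"rx":0,"ry":0,"rz":0},
], claw=100)

```text
t: 24.4
tcp_pos: [0.533, -0.1708, 0.1225]
tool_rot: [0.999, 0.035, 0.0, 0.0]
force: [-0.1, 0.1, -0.2]
finger_gap: 0.999
gripper_force: 0.0
```

Request:
move_arm([
  {"dx":0,"dy":0,"dz":1,"rx":0,"ry":0,"rz":0},
  {"dx":0,"dy":0,"dz":1,"rx":0,"ry":0,"rz":0},
  {"dx":0,"dy":0,"dz":1,"rx":0,"ry":0,"rz":0},
  {"dx":0,"dy":0,"dz":0.8,"rx":0,"ry":0,"rz":0},
  {"dx":0,"dy":0,"dz":0,"rx":0,"ry":0,"rz":0},
  {"dx":0,"dy":0,"dz":0,"rx":0,"ry":0,"rz":0},
  {"dx":0,"dy":0,"dz":0,"rx":0,"ry":0,"rz":0},
  {"dx":0,"dy":0,"dz":0,"rx":0,"ry":0,"rz":0},
  {"dx":0,"dy":0,"dz":0,"rx":0,"ry":0,"rz":0},
  {"dx":0,"dy":0,"dz":0,"rx":0,"ry":0,"rz":0},
], claw=0, newtons=20)

```text
t: 25.65
tcp_pos: [0.533, -0.1708, 0.2158]
tool_rot: [0.999, 0.035, -0.0, -0.0]
force: [-1.0, -0.4, 0.1]
finger_gap: -0.002
gripper_force: 0.0
```

```bash
python3 - <<'E'
from h import *
print(sensors.sense()['tcp_pos'])
s=cams.snapshot("side")
c=cv2.resize(s[165:290,290:370],None,fx=4.8,fy=4.8,interpolation=3)
cv2.imwrite("pics/z7.png",c[:,:,::-1])
k=lambda a:(a-(290,165)+.5)*4.8-.5
print(k(proj("side",tf((.5331,-.1708,.0698),[(.025,.0125,.083),(-.025,.0125,.083),(.025,.0125,.008),(-.025,.0125,.008)]))))
E
```

```text
[ 0.53295548 -0.17076551  0.21581684]
[[135.81740808 371.90286705]
 [241.24510473 367.36500283]
 [136.00191627 514.8403684 ]
 [238.57512515 509.74638787]]
```

View pics/z7.png

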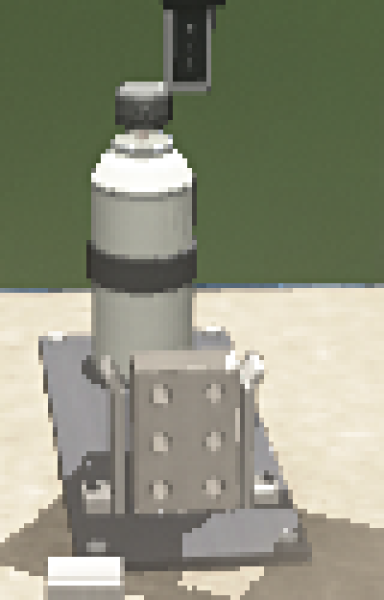

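Side view: block stands between the cheeks (columns 132–240) with the drilled face toward the camera and the other toward the can. The cap is up at (143,90). Moving the shut fingers over the cap.

Request:
move_arm([
  {"dx":0.06,"dy":-0.5,"dz":0,"rx":0,"ry":0,"rz":0},
  {"dx":0.06,"dy":-0.9,"dz":0,"rx":0,"ry":0,"rz":0},
  {"dx":0.06,"dy":-1,"dz":0,"rx":0,"ry":0,"rz":0},
  {"dx":0.06,"dy":-1,"dz":0,"rx":0,"ry":0,"rz":0},
  {"dx":0.06,"dy":-1,"dz":0,"rx":0,"ry":0,"rz":0},
  {"dx":0.06,"dy":-1,"dz":0,"rx":0,"ry":0,"rz":0},
  {"dx":0.06,"dy":-0.8,"dz":0,"rx":0,"ry":0,"rz":0},
  {"dx":0.06,"dy":-0.53,"dz":-0.4,"rx":0,"ry":0,"rz":0},
  {"dx":0,"dy":0,"dz":-0.5,"rx":0,"ry":0,"rz":0},
  {"dx":0,"dy":0,"dz":-0.3,"rx":0,"ry":0,"rz":0},
])

```text
t: 26.95
tcp_pos: [0.5443, -0.3376, 0.1843]
tool_rot: [0.999, 0.035, -0.001, -0.001]
force: [-0.8, -0.4, -0.9]
finger_gap: -0.0
gripper_force: 0.0
```

```bash
python3 - <<'E'
from h import *
print(sensors.sense()['tcp_pos'],sensors.sense()['force'])
t=cams.snapshot("top");s=cams.snapshot("side")
c=np.zeros((480,800,3),np.uint8)
c[:,:400]=cv2.resize(s[155:203,300:340],(400,480),interpolation=3)
c[:,400:]=cv2.resize(t[210:306,360:440],(400,480),interpolation=3)
cv2.imwrite("pics/z8.png",c[:,:,::-1])
k=lambda a:(a-(300,155)+.5)*10-.5
print(k(proj("side",[(.545,-.339,.17),(.545,-.339,.185),(.53,-.339,.17),(.56,-.339,.17)])))
E
```

```text
[ 0.5442513  -0.33759934  0.18425614] [-0.76869323 -0.40055155 -0.87467376]
[[204.8570689  280.53442627]
 [204.88050416 223.59746791]
 [263.51097739 279.90187547]
 [146.15120514 281.18758786]]
```

View pics/z8.png

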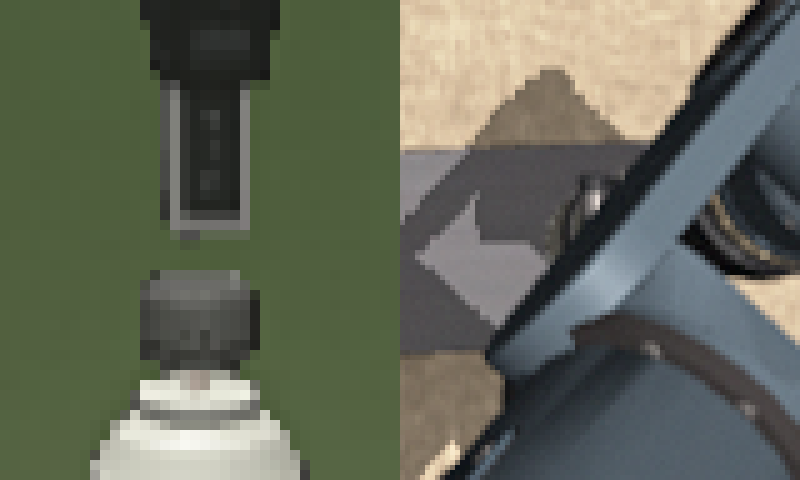

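Side crop: cap centre at column 200, fingers at about 207. Correcting +1.5 mm in x and −1.3 mm in y, then lowering to first touch.

Request:
move_arm([
  {"dx":0.06,"dy":-0.05,"dz":0,"rx":0,"ry":0,"rz":0},
  {"dx":0,"dy":0,"dz":-0.15,"rx":0,"ry":0,"rz":0},
  {"dx":0,"dy":0,"dz":-0.15,"rx":0,"ry":0,"rz":0},
  {"dx":0,"dy":0,"dz":-0.1,"rx":0,"ry":0,"rz":0},
  {"dx":0,"dy":0,"dz":-0.06,"rx":0,"ry":0,"rz":0},
  {"dx":0,"dy":0,"dz":-0.06,"rx":0,"ry":0,"rz":0},
  {"dx":0,"dy":0,"dz":-0.06,"rx":0,"ry":0,"rz":0},
  {"dx":0,"dy":0,"dz":0,"rx":0,"ry":0,"rz":0},
  {"dx":0,"dy":0,"dz":0,"rx":0,"ry":0,"rz":0},
  {"dx":0,"dy":0,"dz":0,"rx":0,"ry":0,"rz":0},
])

```text
t: 28.3
tcp_pos: [0.5466, -0.3403, 0.1717]
tool_rot: [0.999, 0.035, 0.0, 0.0]
force: [0.3, 0.2, 0.7]
finger_gap: -0.004
gripper_force: 0.0
```

Request:
move_arm([
  {"dx":0,"dy":0,"dz":-0.04,"rx":0,"ry":0,"rz":0},
  {"dx":0,"dy":0,"dz":-0.04,"rx":0,"ry":0,"rz":0},
  {"dx":0,"dy":0,"dz":-0.04,"rx":0,"ry":0,"rz":0},
  {"dx":0,"dy":0,"dz":-0.04,"rx":0,"ry":0,"rz":0},
  {"dx":0,"dy":0,"dz":-0.04,"rx":0,"ry":0,"rz":0},
  {"dx":0,"dy":0,"dz":-0.04,"rx":0,"ry":0,"rz":0},
  {"dx":0,"dy":0,"dz":0,"rx":0,"ry":0,"rz":0},
  {"dx":0,"dy":0,"dz":0,"rx":0,"ry":0,"rz":0},
  {"dx":0,"dy":0,"dz":0,"rx":0,"ry":0,"rz":0},
  {"dx":0,"dy":0,"dz":0,"rx":0,"ry":0,"rz":0},
])

```text
t: 29.55
tcp_pos: [0.5466, -0.3403, 0.1656]
tool_rot: [0.999, 0.035, 0.0, 0.0]
force: [-1.1, 0.5, 3.9]
finger_gap: -0.001
gripper_force: 2.1
```

Request:
move_arm([
  {"dx":0,"dy":0,"dz":-0.04,"rx":0,"ry":0,"rz":0},
  {"dx":0,"dy":0,"dz":-0.03,"rx":0,"ry":0,"rz":0},
  {"dx":0,"dy":0,"dz":-0.03,"rx":0,"ry":0,"rz":0},
  {"dx":0,"dy":0,"dz":0,"rx":0,"ry":0,"rz":0},
  {"dx":0,"dy":0,"dz":0,"rx":0,"ry":0,"rz":0},
  {"dx":0,"dy":0,"dz":0,"rx":0,"ry":0,"rz":0},
  {"dx":0,"dy":0,"dz":0,"rx":0,"ry":0,"rz":0},
  {"dx":0,"dy":0,"dz":0,"rx":0,"ry":0,"rz":0},
  {"dx":0,"dy":0,"dz":0,"rx":0,"ry":0,"rz":0},
  {"dx":0,"dy":0,"dz":0,"rx":0,"ry":0,"rz":0},
])

```text
t: 30.8
tcp_pos: [0.5466, -0.3403, 0.1633]
tool_rot: [0.999, 0.035, 0.0, 0.0]
force: [-0.3, 0.8, 5.3]
finger_gap: -0.002
gripper_force: 2.8
```

Request:
move_arm([
  {"dx":0,"dy":0,"dz":-0.02,"rx":0,"ry":0,"rz":0},
  {"dx":0,"dy":0,"dz":-0.02,"rx":0,"ry":0,"rz":0},
  {"dx":0,"dy":0,"dz":0,"rx":0,"ry":0,"rz":0},
  {"dx":0,"dy":0,"dz":0,"rx":0,"ry":0,"rz":0},
  {"dx":0,"dy":0,"dz":0,"rx":0,"ry":0,"rz":0},
  {"dx":0,"dy":0,"dz":0,"rx":0,"ry":0,"rz":0},
  {"dx":0,"dy":0,"dz":0,"rx":0,"ry":0,"rz":0},
  {"dx":0,"dy":0,"dz":0,"rx":0,"ry":0,"rz":0},
  {"dx":0,"dy":0,"dz":0,"rx":0,"ry":0,"rz":0},
  {"dx":0,"dy":0,"dz":0,"rx":0,"ry":0,"rz":0},
])

```text
t: 32.05
tcp_pos: [0.5466, -0.3403, 0.1631]
tool_rot: [0.999, 0.035, 0.0, 0.0]
force: [-2.4, 1.5, 8.1]
finger_gap: 0.004
gripper_force: 4.5
```

The tip moved only 0.2 mm while the force rose to 8 N, so the cap is on its stop. Releasing upward.

Request:
move_arm([
  {"dx":0,"dy":0,"dz":0.08,"rx":0,"ry":0,"rz":0},
  {"dx":0,"dy":0,"dz":0.1,"rx":0,"ry":0,"rz":0},
  {"dx":0,"dy":0,"dz":0.15,"rx":0,"ry":0,"rz":0},
  {"dx":0,"dy":0,"dz":0.3,"rx":0,"ry":0,"rz":0},
  {"dx":0,"dy":0,"dz":0.6,"rx":0,"ry":0,"rz":0},
  {"dx":0,"dy":0,"dz":0.8,"rx":0,"ry":0,"rz":0},
  {"dx":0,"dy":0,"dz":0.8,"rx":0,"ry":0,"rz":0},
  {"dx":0,"dy":0,"dz":0.4,"rx":0,"ry":0,"rz":0},
  {"dx":0,"dy":0,"dz":0,"rx":0,"ry":0,"rz":0},
  {"dx":0,"dy":0,"dz":0,"rx":0,"ry":0,"rz":0},
])

```text
t: 33.3
tcp_pos: [0.5461, -0.3399, 0.2421]
tool_rot: [0.999, 0.035, -0.001, -0.001]
force: [0.1, -0.4, 0.0]
finger_gap: 0.001
gripper_force: 0.0
```

```bash
python3 - <<'E'
from h import *
s=cams.snapshot("side")
cv2.imwrite("pics/z9.png",cv2.resize(s[155:290,280:380],None,fx=4.4,fy=4.4,interpolation=3)[:,:,::-1])
E
```

```text
(no output)
```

View pics/z9.png

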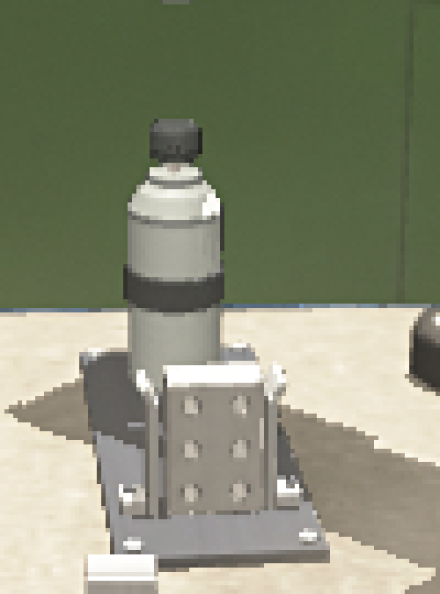

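The cap is back up (top at row 182, as at the start) and the block stands between the cheeks.

```bash
python3 -c "
from station import order
print(order.sign_off())"
```

```text
the job is handed in; nothing more can be done
None
```

The block stands on end between the spray stand's cheeks and has been let go; the nozzle cap was then pressed to its stop at about 8 N and sprang back up, and the job was handed in at about 33 s with the arm clear (no verdict was returned).

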